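# Find the two empty pockets of a specimen tray by touch and fill them

## Robot

A 6-joint arm with a two-finger parallel gripper is mounted at the origin on the work surface. World frame = base frame: x ahead of the robot, y to its left, z up, the work surface at z = 0. Lengths are in m, angles in rad, forces in N, time in s.
With the tool pointing down it reaches from about 0.3 to 0.75 m from the base axis. Payload 8.5 kg.
Tool frame: the origin (TCP) lies at the very end of the fingers, on their centre line; the grasp point (between the pads) lies 19 mm behind it (grip_point_offset is the distance from the TCP to the grasp point, in m); x points along the fingers, y is the direction in which the jaws open and shut, and the axes are right-handed (so a half turn about x gives the same grasp; the last joint's range is limited). The gripper opens to 85 mm and grips with 20 to 120 N. Pads are 22 mm wide; open, the fingers measure 114 mm over their backs; the gripper's body (76 mm by 85 mm) begins 54 mm behind the grasp point. The pads swing forward as they close: fully open they stand 13 mm farther back than shut.
Start: joints at [-1.525, 0.381, 1.297, -0, 1.464, -0.215], TCP at [0.142, -0.531, 0.231] pointing down, gripper open.
Joint ranges: [-3.11, 3.11], [-0.89, 2.33], [0.22, 2.48], [-1.42, 4.56], [0.17, 2.85], [-2.88, 2.88]. Speed limits (rad/s): [2.39, 2.39, 3.14, 3.14, 3.14, 3.14].

## Interface

Orientations are given as a unit quaternion [w, x, y, z].
In Python, from rig import sense, capture, hand_in, grip_point_offset gives the robot as it stands. The module is installed in compiled form; this text tells all that it offers.
- The arm moves only by the shell command python3 -m crank 'ROWS' [FORCE]. ROWS is JSON, a list of rows, each an object with "gripper": the closure, from 0 (fully open) to 1 (shut); "translation": the shift along the tool's x, y, z in m, a list of three; "rot": the turn, a rotation vector about the tool's x, y, z in rad, a list of three. In form: [{"gripper": gripper, "translation": [dx, dy, dz], "rot": [ax, ay, az]}, ...]. A call has 1 to 5 rows; each row shifts and turns the pose as measured when the row begins, along the tool's axes as they then stand; what a row does not reach is not made up. A row lasts 1/8 s, in which the tool goes at most 62.5 mm and 10.7 degrees, less where a joint would pass 70% of its speed; a pose out of reach is approached as far as the arm can. A call with a gripper value outside its range is refused whole. The fingers move at their own pace and stop on an object; FORCE is the grip in N (left out, the last holds). Time passes only in rows, so rows that do not move let the fingers close. It gives the time, the measured TCP pose, the force and the opening at its end, in the units of the state.
- sense(): the state, without advancing time (a new reading comes with each control period).
- capture(name): name is "scene" or "top" or "wrist"; returns a dict with "color" (480x640x3 uint8, red, green, blue), "K" (3x3 intrinsics, pixels), "k1" (the pictures are not rectified: a ray, as slopes to the right and down, at radius r is drawn at 1 + k1 r^2 times it, then the intrinsics apply), "R" (3x3) and "t" (3): a world point X has camera coordinates R X + t. Camera axes: x right, y down, z forward; pixel columns grow to the right and rows downward; lengths in m; the calibration is good to about 2 mm. A picture is of the moment at which its call begins. There is no depth.
- hand_in(): hands the job in, once; it reports no verdict.
The state is a dict: "t": time; "joint_positions": joint angles; "dq": joint speeds; "effort": joint torques, N m; "ee_pos": TCP position; "tcp_rot": TCP orientation; "force": force on the tool from outside, world axes, zero at the start; "moment": the same for the moment, N m; "opening": finger opening in m.
Only numpy, scipy, OpenCV 4.12 (cv2) and the standard library are available. Lean on these libraries where they do the work, as an engineer would, in place of code of your own. Each camera call takes 0.05 s, during which the arm holds its last target. There are 200 camera calls.

## Task

Every pocket of the metal grid tray is closed by a rubber dust pad, and one pocket in each row is empty underneath: press gently on the pads to feel which two give way, and push those two right down before you touch the specimen holders. Then set one of the two knobbed steel holders gently, upright and fully down, into each empty pocket and let go. Keep clear of the lamp bar over the back row and leave the other things on the bench where they are.

Things in the scene. Friction and masses are not known exactly. Their poses are not given: they have to be found in the camera images.
- tray: Aluminium grid tray fixed to the bench, 106 (x) by 156 (y) by 30 mm high; origin: centre of its underside, z up, +x away from the robot (yaw within 17 degrees). 2 rows of 3 square pockets 44 mm wide, pitch 50, walls 6 mm: front row at x = -25 mm, back row at +25; columns 0, 1, 2 at y = +50, 0, -50. A dust pad closes each. In each row exactly one pocket is empty, two hold a steel block under the pad.
- lamp: Aluminium lamp bar fixed to the tray, same frame. Bar 236 mm long (y), from tray x = +33 to +63 mm, z = 128 to 155 mm: just behind and above the back row, so a gripper over that row must lean back towards the robot. Posts at tray y = -110 and +110, x = +50 mm; feet from x = +35 to +85 mm.
- pad_f0 (a joint): Dust pad of the front row, column 0 (tray x = -25, y = +50 mm). Black rubber, 42 mm square, 4 mm thick, its top 1 mm below the rim (29 mm above the bench), all look alike. Value in m: 0 at the start, grows as it is pushed down. Slides with about 2 N of friction, stays where it is left. Over an empty pocket it goes down 14 mm to its stop; over a full one it stops hard after 2 mm.
- pad_f1 (a joint): Dust pad of the front row, column 1 (tray x = -25, y = +0 mm). Black rubber, 42 mm square, 4 mm thick, its top 1 mm below the rim (29 mm above the bench), all look alike. Value in m: 0 at the start, grows as it is pushed down. Slides with about 2 N of friction, stays where it is left. Over an empty pocket it goes down 14 mm to its stop; over a full one it stops hard after 2 mm.
- pad_f2 (a joint): Dust pad of the front row, column 2 (tray x = -25, y = -50 mm). Black rubber, 42 mm square, 4 mm thick, its top 1 mm below the rim (29 mm above the bench), all look alike. Value in m: 0 at the start, grows as it is pushed down. Slides with about 2 N of friction, stays where it is left. Over an empty pocket it goes down 14 mm to its stop; over a full one it stops hard after 2 mm.
- pad_b0 (a joint): Dust pad of the back row, column 0 (tray x = +25, y = +50 mm). Black rubber, 42 mm square, 4 mm thick, its top 1 mm below the rim (29 mm above the bench), all look alike. Value in m: 0 at the start, grows as it is pushed down. Slides with about 2 N of friction, stays where it is left. Over an empty pocket it goes down 14 mm to its stop; over a full one it stops hard after 2 mm.
- pad_b1 (a joint): Dust pad of the back row, column 1 (tray x = +25, y = +0 mm). Black rubber, 42 mm square, 4 mm thick, its top 1 mm below the rim (29 mm above the bench), all look alike. Value in m: 0 at the start, grows as it is pushed down. Slides with about 2 N of friction, stays where it is left. Over an empty pocket it goes down 14 mm to its stop; over a full one it stops hard after 2 mm.
- pad_b2 (a joint): Dust pad of the back row, column 2 (tray x = +25, y = -50 mm). Black rubber, 42 mm square, 4 mm thick, its top 1 mm below the rim (29 mm above the bench), all look alike. Value in m: 0 at the start, grows as it is pushed down. Slides with about 2 N of friction, stays where it is left. Over an empty pocket it goes down 14 mm to its stop; over a full one it stops hard after 2 mm.
- holder_left: Steel specimen holder standing on the bench to the left (+y) of the tray, 0.1 to 0.17 kg: a foot disc 36 mm across and 14 mm thick with a round knob 20 mm across and 30 mm high on it, 44 mm in all. Origin at the centre of its underside, z up. The two are alike and either may go in either row. On a lowered pad its underside is 15 mm above the bench, its foot about flush with the rim.
- holder_right: Steel specimen holder standing on the bench to the right (-y) of the tray, 0.1 to 0.17 kg: a foot disc 36 mm across and 14 mm thick with a round knob 20 mm across and 30 mm high on it, 44 mm in all. Origin at the centre of its underside, z up. The two are alike and either may go in either row. On a lowered pad its underside is 15 mm above the bench, its foot about flush with the rim.
- weight: Bystander: brass test weight, 48 mm across, 56 mm high, origin under its centre.
- jar: Bystander: closed clear jar, 52 mm across, 65 mm high, origin under its centre.
- beaker: Bystander: white beaker, 64 mm across, 85 mm high, origin under its centre.
- screwdriver: Bystander: screwdriver lying flat, 160 mm long, origin near its middle, along its x.
- magnifier: Bystander: hand magnifier lying flat, lens ring 102 mm across, 16 mm high, origin under the lens centre; the handle runs to 145 mm along its -x.
Mind the look-alikes: they are no part of the job. Leave any blue or red look-alike of the holder_left alone.

How it is judged:
On the way:
1. Both empty pockets are found: one pad in each row pushed down more than 10.5 mm while both holders are still where they stood (within 20 mm) (value of joint any of pad_f0, pad_f1, pad_f2 above 0.0105 m and value of joint any of pad_b0, pad_b1, pad_b2 above 0.0105 m and distance of each of holder_left, holder_right from where it was at the start of the episode below 0.02 m), for 0.1 s.
At the end, for the whole second after the job is handed in: Both holders stand in pockets of the tray, their undersides 9 to 19 mm above the bench (15 mm is fully home), upright within 7 degrees, within the tray's outline and at rest (z of holder_left in the frame of tray between 0.009 and 0.019 m and x of holder_left in the frame of tray between -0.05 and 0.05 m and y of holder_left in the frame of tray between -0.075 and 0.075 m and angle between each of holder_left, holder_right's own z axis and vertical below 0.12 rad and linear speed of each of holder_left, holder_right below 0.02 m/s and z of holder_right in the frame of tray between 0.009 and 0.019 m and x of holder_right in the frame of tray between -0.05 and 0.05 m and y of holder_right in the frame of tray between -0.075 and 0.075 m); the robot touches nothing.
It fails at once if the lamp bar is knocked (more than 5 N) (contact force between lamp and the fingers above 5 N or contact force between lamp and the arm above 5 N or contact force between lamp and holder_left above 5 N or contact force between lamp and holder_right above 5 N).
It fails at once if the tray or a pad is pressed with more than 80 N (contact force between tray and the fingers above 80 N or contact force between tray and the arm above 80 N or contact force between tray and holder_left above 80 N or contact force between tray and holder_right above 80 N).
It fails at once if a holder is dropped: in free fall with its foot more than 45 mm above the bench ((height (world z) of holder_left above 0.045 m and contact force between holder_left and anything else below 0.005 N) or (height (world z) of holder_right above 0.045 m and contact force between holder_right and anything else below 0.005 N)).
It fails at once if a bystander is moved more than 25 mm (distance of any of weight, jar, beaker, screwdriver, magnifier from where it was at the start of the episode above 0.025 m).
It also fails if it takes over 72 s, if anything falls off the work surface, if the arm or the gripper's body presses on something with over 40 N, if the wrist force passes 120 N, or if a joint passes its speed limit or range.

## Working session

There is one attempt and no reset: what is moved stays moved. The work goes in short steps, Python scripts to look and compute and a shell command to move; the robot and the scene stay as the last step left them, time stands still between calls to the robot, and variables do not carry over. Pictures are saved under pics/ and viewed, about 8 in all and at most 12, crops included, and the job is handed in when it is done.

```bash
mkdir -p pics
cat > h.py <<'E'
import numpy as np, cv2
from rig import sense, capture, hand_in, grip_point_offset
from scipy.spatial.transform import Rotation as Ro
def shot(n,name):
    c=capture(n); cv2.imwrite(f'pics/{name}.png',c['color'][:,:,::-1]); 
    np.savez(f'pics/{name}.npz',**c); return c
def load(name): return dict(np.load(f'pics/{name}.npz'))
def ray(c,u,v):
    K=c['K'];k=float(c['k1']); D=np.array([k,0,0,0,0.])
    p=cv2.undistortPoints(np.array([[[u,v]]],float),K,D)[0,0]
    d=c['R'].T@np.array([p[0],p[1],1]); o=-c['R'].T@c['t']; return o,d
def onz(c,u,v,z):
    o,d=ray(c,u,v); return o+d*(z-o[2])/d[2]
def proj(c,X):
    p,_=cv2.projectPoints(np.array(X,float).reshape(-1,1,3),cv2.Rodrigues(c['R'])[0],c['t'],c['K'],np.array([float(c['k1']),0,0,0,0])); return p[:,0]
def pose():
    s=sense(); q=s['tcp_rot']; return np.array(s['ee_pos']),Ro.from_quat([q[1],q[2],q[3],q[0]]),s
E
python3 - <<'E'
from h import *
for n in ['top','scene']:
    c=shot(n,n+'0'); print(n,c['k1'],-c['R'].T@c['t'],c['K'][0,0])
p,R,s=pose();print(p,R.as_matrix(),s,grip_point_offset)
E
```

```text
top -0.02666902149644744 [ 0.3979042  -0.0058779   1.07596359] 464.83369689217284
scene -0.09615411670534166 [1.26593633 0.51972902 1.59177731] 592.8630543698334
[ 0.141785   -0.53112885  0.2307707 ] [[-7.59258220e-05  2.57822535e-01 -9.66192287e-01]
 [ 1.33600487e-03 -9.66191401e-01 -2.57822403e-01]
 [-9.99999105e-01 -1.31041298e-03 -2.71093285e-04]] {'t': 0.1, 'joint_positions': array([-1.52532589e+00,  3.81137293e-01,  1.29817954e+00, -1.52068165e-05,
        1.46361389e+00, -2.15295844e-01]), 'dq': array([-0.00056815, -0.00240321, -0.00076546, -0.00021734,  0.00043918,
        0.0005566 ]), 'effort': array([ 3.97610158e-03, -4.49216545e+01, -2.31655455e+01, -1.65708207e-04,
        3.64593994e-03,  1.12949232e-05]), 'ee_pos': array([ 0.141785  , -0.53112885,  0.2307707 ]), 'tcp_rot': array([ 0.09146253,  0.70113953,  0.09240619, -0.70106994]), 'force': array([-0.75255713,  0.71801187,  0.6170865 ]), 'moment': array([0.00060866, 0.0021711 , 0.00024188]), 'opening': 0.08529732207627905} 0.0187
```

View pics/top0.png

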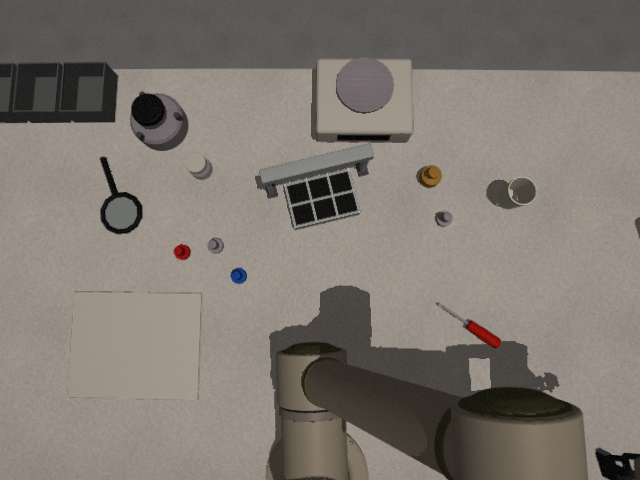

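View pics/scene0.png

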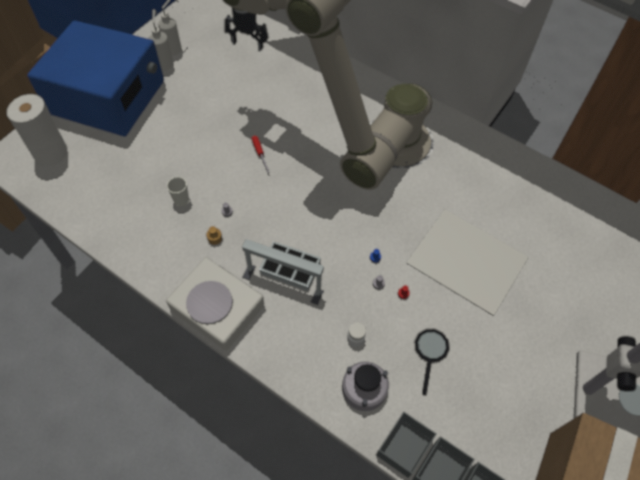

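Top view: tray with six black pads around (321,198), lamp bar above it at (316,165), steel holders at (216,245) and (444,218); red and blue look-alikes at (182,252) and (238,275). The scene view agrees.

```bash
cat > meas.py <<'E'
from h import *
c=load('top0'); im=c['color']; g=im.max(2)
m=np.zeros_like(g); m[165:232,278:362]=(g[165:232,278:362]<45)*255
n,l,st,ce=cv2.connectedComponentsWithStats(m)
P=[]
for i in range(1,n):
    if st[i,4]>150: P.append(onz(c,*ce[i],.029)); print(st[i],ce[i],P[-1].round(4))
P=np.array(P)
if len(P)==6:
    ctr=P.mean(0)[:2]
    tmpl=np.array([[x,y] for x in(-.025,.025) for y in(.05,0,-.05)])
    best=None
    yaw0=0
    # order: assign nearest after rough yaw from long axis
    u,s,vt=np.linalg.svd(P[:,:2]-ctr); d=vt[0]*np.sign(vt[0][1]); yaw=np.arctan2(-d[0],d[1])
    Rm=lambda a:np.array([[np.cos(a),-np.sin(a)],[np.sin(a),np.cos(a)]])
    loc=(P[:,:2]-ctr)@Rm(yaw); idx=[np.argmin(np.linalg.norm(loc-t,axis=1)) for t in tmpl]
    Q=P[idx][:,:2]-ctr
    yaw=np.arctan2((tmpl[:,0]*Q[:,1]-tmpl[:,1]*Q[:,0]).sum(),(tmpl*Q).sum())
    print('centre',ctr,'yaw deg',np.degrees(yaw)); print(((Q@Rm(yaw))-tmpl).round(4))
    for n_,t in zip(['f0','f1','f2','b0','b1','b2'],tmpl): print(n_,(Rm(yaw)@t+ctr).round(4))
b=cv2.cvtColor(im,cv2.COLOR_RGB2LAB).astype(int)
for (u,v) in [(216,245),(444,218)]:
    roi=b[v-20:v+20,u-20:u+20]; med=np.median(roi.reshape(-1,3),0)
    print(med)
a=[cv2.resize(im[v-18:v+18,u-24:u+24],None,fx=8,fy=8,interpolation=cv2.INTER_CUBIC) for u,v in [(216,245),(444,218)]]
t=cv2.resize(im[140:236,250:378],None,fx=6,fy=6)[:, :768]
a=np.hstack(a); out=np.zeros((288,768,3),np.uint8); out[:a.shape[0],:a.shape[1]]=a[:, :768]
cv2.imwrite('pics/crop0.png',np.vstack([out,cv2.resize(t,(400,300))if 0 else cv2.copyMakeBorder(cv2.resize(t,(400,300)),0,0,0,368,cv2.BORDER_CONSTANT)])[:,:,::-1])
E
python3 meas.py
```

```text
[330 172  22  21 327] [340.03363914 182.3058104 ] [ 0.6546 -0.0468  0.029 ]
[308 177  23  21 328] [318.98780488 187.25914634] [0.6426 0.0014 0.029 ]
[287 182  22  22 331] [297.86102719 192.48338369] [0.63   0.0498 0.029 ]
[335 193  22  21 335] [345.41791045 203.01791045] [ 0.6063 -0.0594  0.029 ]
[314 198  22  21 336] [324.29166667 208.11011905] [ 0.5941 -0.0112  0.029 ]
[292 203  22  21 333] [302.92792793 213.34234234] [0.5816 0.0375 0.029 ]
centre [ 0.61817994 -0.00477724] yaw deg 14.3242991597952
[[-0.      0.    ]
 [ 0.0001 -0.0002]
 [-0.      0.0001]
 [-0.     -0.    ]
 [ 0.0002 -0.    ]
 [-0.0002  0.0002]]
f0 [0.5816 0.0375]
f1 [ 0.594 -0.011]
f2 [ 0.6063 -0.0594]
b0 [0.63   0.0499]
b1 [0.6424 0.0014]
b2 [ 0.6548 -0.047 ]
[157. 129. 134.]
[157. 129. 134.]
```

View pics/crop0.png

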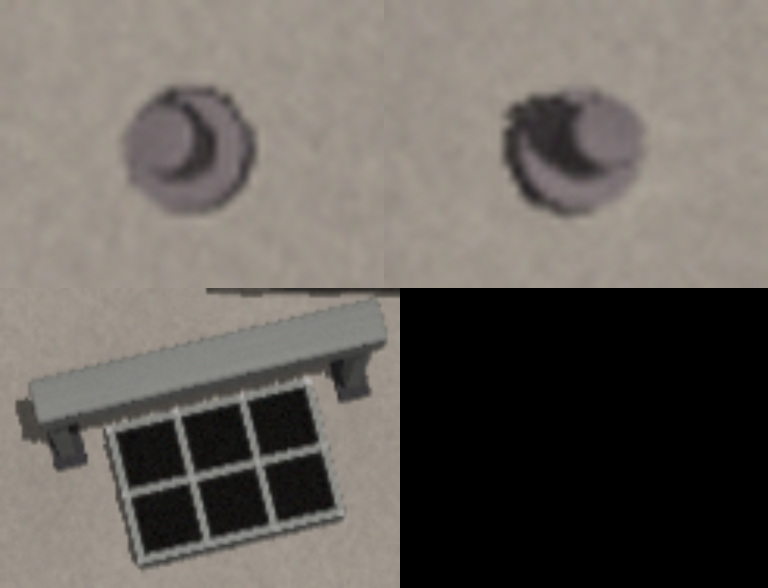

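Pads fit the given grid to 0.2 mm (tray yaw 14.3°, centre (0.618, -0.005)). The tool's y is already close to the tray's -y, so leaning back is a turn about tool y. I'll start the lean and write a helper for offsets.

```bash
cat >> h.py <<'E'
TC=np.array([.6182,-.0048,0]); TY=np.radians(14.32)
TR=Ro.from_euler('z',TY)
def w(x,y,z): return TC+TR.apply([x,y,z])
def tgtR(lean,yaw=TY):  # lean deg toward robot; tool y = -tray y
    return Ro.from_matrix(np.array([[0,0,-1],[0,-1,0],[-1,0,0]],float)) if False else Ro.from_euler('z',yaw)*Ro.from_matrix(np.array([[0.,0,-1],[0,-1,0],[-1,0,0]]))*Ro.from_euler('y',lean,degrees=True)
def go(target,lean,yaw=TY):
    p,R,s=pose(); d=R.inv().apply(np.array(target)-p); r=(R.inv()*tgtR(lean,yaw)).as_rotvec()
    print('t %.2f'%s['t'],'p',p.round(4),'F',s['force'].round(1),'op %.4f'%s['opening'],'| d_tool',d.round(4),'n=%.1f'%(np.linalg.norm(d)/.06),'rot',r.round(3))
    print('   tool rows for 1mm world z:',R.inv().apply([0,0,.001]).round(5), 'tray loc',TR.inv().apply(p-TC).round(4))
E
python3 -m crank '[{"gripper":1,"translation":[0,0,0],"rot":[0,0.175,0]},{"gripper":1,"translation":[0,0,0],"rot":[0,0.175,0]},{"gripper":1,"translation":[0,0,0],"rot":[0,0.175,0]},{"gripper":1,"translation":[0,0,0],"rot":[0,0.175,0]},{"gripper":1,"translation":[0,0,0],"rot":[0,0,0]}]' 40
python3 - <<'E'
from h import *
go(w(-.025,0,.15),40)
c=load('top0')
for u,v,z in [(211.6,244.1,.044),(215.3,245.2,.008),(447.8,215.8,.044),(443.2,218.2,.008)]: print(onz(c,u,v,z).round(4))
E
```

```text
t: 0.72
ee_pos: [0.1425, -0.5309, 0.2302]
tcp_rot: [0.053, 0.903, 0.119, -0.408]
force: [0.2, 0.3, -0.1]
opening: 0.0001
t 0.72 p [ 0.1425 -0.5309  0.2302] F [ 0.2  0.3 -0.1] op 0.0001 | d_tool [ 0.4378 -0.385  -0.375 ] n=11.6 rot [ 0.008 -0.024  0.009]
   tool rows for 1mm world z: [-0.00075 -0.      -0.00066] tray loc [-0.591  -0.3921  0.2302]
[0.5074 0.241  0.044 ]
[0.5088 0.2409 0.008 ]
[ 0.5761 -0.2882  0.044 ]
[ 0.5766 -0.2873  0.008 ]
```

```bash
python3 -m crank '[{"gripper":1,"translation":[0.036,-0.032,-0.031],"rot":[0,0,0]},{"gripper":1,"translation":[0.036,-0.032,-0.031],"rot":[0,0,0]},{"gripper":1,"translation":[0.036,-0.032,-0.031],"rot":[0,0,0]},{"gripper":1,"translation":[0.036,-0.032,-0.031],"rot":[0,0,0]},{"gripper":1,"translation":[0.036,-0.032,-0.031],"rot":[0,0,0]}]' >/dev/null
python3 -m crank '[{"gripper":1,"translation":[0.036,-0.032,-0.031],"rot":[0,0,0]},{"gripper":1,"translation":[0.036,-0.032,-0.031],"rot":[0,0,0]},{"gripper":1,"translation":[0.036,-0.032,-0.031],"rot":[0,0,0]},{"gripper":1,"translation":[0.036,-0.032,-0.031],"rot":[0,0,0]},{"gripper":1,"translation":[0.036,-0.032,-0.031],"rot":[0,0,0]}]' >/dev/null
python3 -c "
from h import *
go(w(-.022,.0,.07),40)"
```

```text
t 1.98 p [ 0.5221 -0.0855  0.1576] F [ 0.5 -1.1  0.8] op -0.0001 | d_tool [ 0.1253 -0.0549 -0.0153] n=2.3 rot [ 0.032  0.001 -0.007]
   tool rows for 1mm world z: [-7.7e-04  3.0e-05 -6.4e-04] tray loc [-0.1131 -0.0545  0.1576]
```

```bash
python3 -m crank '[{"gripper":1,"translation":[0.042,-0.018,-0.005],"rot":[0.03,0,-0.007]},{"gripper":1,"translation":[0.042,-0.018,-0.005],"rot":[0,0,0]},{"gripper":1,"translation":[0.042,-0.018,-0.005],"rot":[0,0,0]},{"gripper":1,"translation":[0,0,0],"rot":[0,0,0]}]' >/dev/null
python3 -c "
from h import *
go(w(-.022,.0,.042),40)"
```

```text
t 2.48 p [ 6.025e-01 -5.000e-04  7.120e-02] F [ 0.2 -0.2  0.4] op 0.0001 | d_tool [0.0172 0.0075 0.025 ] n=0.5 rot [ 0.023 -0.002 -0.001]
   tool rows for 1mm world z: [-7.6e-04  2.0e-05 -6.4e-04] tray loc [-0.0141  0.0081  0.0712]
```

```bash
python3 -m crank '[{"gripper":1,"translation":[0.009,0.004,0.012],"rot":[0.023,0,0]},{"gripper":1,"translation":[0.008,0.0035,0.013],"rot":[0,0,0]},{"gripper":1,"translation":[0,0,0],"rot":[0,0,0]}]' 
python3 -m crank '[{"gripper":1,"translation":[0.0015,0,0.0013],"rot":[0,0,0]},{"gripper":1,"translation":[0.0015,0,0.0013],"rot":[0,0,0]}]'
python3 -m crank '[{"gripper":1,"translation":[0.0015,0,0.0013],"rot":[0,0,0]},{"gripper":1,"translation":[0,0,0],"rot":[0,0,0]}]'
python3 -c "
from h import *
go(w(-.022,.0,.034),40)"
```

```text
t: 2.85
ee_pos: [0.5971, -0.0093, 0.0456]
tcp_rot: [0.057, 0.9, 0.114, -0.416]
force: [0.4, -0.5, -0.0]
opening: 0.0001
t: 3.1
ee_pos: [0.5978, -0.0095, 0.044]
tcp_rot: [0.058, 0.901, 0.113, -0.415]
force: [-0.9, -0.5, -0.3]
opening: 0.0002
t: 3.35
ee_pos: [0.598, -0.0095, 0.0425]
tcp_rot: [0.058, 0.901, 0.113, -0.414]
force: [-0.9, -0.2, -0.8]
opening: 0.0004
t 3.35 p [ 0.598  -0.0095  0.0425] F [-0.9 -0.2 -0.8] op 0.0004 | d_tool [0.0056 0.0003 0.0064] n=0.1 rot [ 0.011 -0.01  -0.005]
   tool rows for 1mm world z: [-7.6e-04  1.0e-05 -6.5e-04] tray loc [-0.0208  0.0004  0.0425]
```

```bash
for i in 1 2 3 4; do python3 -m crank '[{"gripper":1,"translation":[0.0016,0,0.0013],"rot":[0,0,0]},{"gripper":1,"translation":[0.0016,0,0.0013],"rot":[0,0,0]}]' | egrep 'pos|force' | tr '\n' ' '; echo; done
```

```text
ee_pos: [0.5982, -0.0095, 0.0383] force: [0.3, 0.1, 0.6] 
ee_pos: [0.5983, -0.0095, 0.0338] force: [-0.7, -0.5, 1.8] 
ee_pos: [0.5986, -0.0094, 0.0316] force: [-21.2, -3.3, 36.7] 
ee_pos: [0.5986, -0.0095, 0.0318] force: [-17.3, -2.8, 26.1]
```

Front-column 1 is full (hard stop). Next f0.

```bash
python3 -m crank '[{"gripper":1,"translation":[-0.010,0,-0.0085],"rot":[0.01,-0.01,-0.005]},{"gripper":1,"translation":[0,-0.025,0],"rot":[0,0,0]},{"gripper":1,"translation":[0,-0.025,0],"rot":[0,0,0]},{"gripper":1,"translation":[0,0,0],"rot":[0,0,0]}]' >/dev/null
python3 -c "
from h import *
go(w(-.022,.05,.036),40)"
```

```text
t 4.85 p [0.5858 0.0395 0.0458] F [ 0.4  0.3 -0.1] op 0.0001 | d_tool [0.0064 0.0009 0.0076] n=0.2 rot [ 0.002 -0.011 -0.003]
   tool rows for 1mm world z: [-0.00076  0.      -0.00065] tray loc [-0.0204  0.0509  0.0458]
```

```bash
python3 -m crank '[{"gripper":1,"translation":[0.0064,0.001,0.0076],"rot":[0,-0.01,0]},{"gripper":1,"translation":[0,0,0],"rot":[0,0,0]}]' |egrep 'pos|force' | tr '\n' ' '; echo;  for i in 1 2 3; do python3 -m crank '[{"gripper":1,"translation":[0.0016,0,0.0013],"rot":[0,0,0]},{"gripper":1,"translation":[0.0016,0,0.0013],"rot":[0,0,0]}]' | egrep 'pos|force' | tr '\n' ' '; echo; done
```

```text
ee_pos: [0.5852, 0.037, 0.0358] force: [0.2, -0.2, 0.2] 
ee_pos: [0.5858, 0.0363, 0.032] force: [-0.3, 0.0, 1.9] 
ee_pos: [0.5859, 0.0363, 0.0279] force: [-1.1, 0.3, 2.5] 
ee_pos: [0.5859, 0.0363, 0.0235] force: [-1.8, 1.0, 1.8]
```

f0 gives way; push it right down.

```bash
for i in 1 2 3; do python3 -m crank '[{"gripper":1,"translation":[0.0016,0,0.0013],"rot":[0,0,0]},{"gripper":1,"translation":[0.0016,0,0.0013],"rot":[0,0,0]}]' | egrep 'pos|force' | tr '\n' ' '; echo; done
python3 -m crank '[{"gripper":1,"translation":[-0.0135,0,-0.0115],"rot":[0,0,0]},{"gripper":1,"translation":[-0.015,0,-0.0125],"rot":[0,0,0]},{"gripper":1,"translation":[0,0,0],"rot":[0,0,0]}]' >/dev/null
python3 -c "
from h import *
go(w(.023,.05,.045),40)"
```

```text
ee_pos: [0.5862, 0.0364, 0.0197] force: [-13.3, -2.6, 25.1] 
ee_pos: [0.5863, 0.0364, 0.0195] force: [-19.5, -4.0, 33.0] 
ee_pos: [0.5862, 0.0364, 0.0197] force: [-17.7, -3.0, 27.2] 
t 6.97 p [0.5857 0.0358 0.058 ] F [ 0.  -0.7 -0.1] op -0.0001 | d_tool [ 0.039  -0.0029 -0.025 ] n=0.8 rot [ 0.002 -0.019 -0.009]
   tool rows for 1mm world z: [-7.5e-04  1.0e-05 -6.6e-04] tray loc [-0.0214  0.0474  0.058 ]
```

```bash
python3 -m crank '[{"gripper":1,"translation":[0.020,-0.0015,-0.0125],"rot":[0,-0.019,-0.009]},{"gripper":1,"translation":[0.019,-0.0015,-0.0125],"rot":[0,0,0]},{"gripper":1,"translation":[0,0,0],"rot":[0,0,0]}]' >/dev/null
python3 -c "
from h import *
go(w(.023,.05,.036),40)"
```

```text
t 7.35 p [0.6285 0.0498 0.0416] F [-0.2 -0.2  0.3] op -0.0001 | d_tool [0.004  0.0004 0.0039] n=0.1 rot [0.001 0.002 0.001]
   tool rows for 1mm world z: [-0.00077 -0.      -0.00064] tray loc [0.0234 0.0504 0.0416]
```

```bash
python3 -m crank '[{"gripper":1,"translation":[0.004,0,0.0039],"rot":[0,0,0]},{"gripper":1,"translation":[0,0,0],"rot":[0,0,0]}]' |egrep 'pos|force' | tr '\n' ' '; echo;  for i in 1 2 3; do python3 -m crank '[{"gripper":1,"translation":[0.0016,0,0.0013],"rot":[0,0,0]},{"gripper":1,"translation":[0.0016,0,0.0013],"rot":[0,0,0]}]' | egrep 'pos|force' | tr '\n' ' '; echo; done
```

```text
ee_pos: [0.6265, 0.0496, 0.0344] force: [-0.4, -0.6, 0.1] 
ee_pos: [0.6266, 0.0496, 0.0317] force: [-12.3, -1.0, 23.6] 
ee_pos: [0.6266, 0.0496, 0.0318] force: [-13.8, -2.4, 22.6] 
ee_pos: [0.6266, 0.0496, 0.0318] force: [-12.1, -1.7, 19.7]
```

b0 is full. Next b1.

```bash
python3 -m crank '[{"gripper":1,"translation":[-0.010,0,-0.0085],"rot":[0,0,0]},{"gripper":1,"translation":[0,0.025,0],"rot":[0,0,0]},{"gripper":1,"translation":[0,0.025,0],"rot":[0,0,0]},{"gripper":1,"translation":[0,0,0],"rot":[0,0,0]}]' >/dev/null
python3 -c "
from h import *
go(w(.023,0,.036),40)"
```

```text
t 8.85 p [6.381e-01 1.000e-04 4.620e-02] F [-0.   0.6 -0.3] op 0.0003 | d_tool [ 0.0093 -0.0002  0.0047] n=0.2 rot [ 0.003 -0.011 -0.   ]
   tool rows for 1mm world z: [-0.00076  0.      -0.00065] tray loc [ 0.0205 -0.0002  0.0462]
```

```bash
python3 -m crank '[{"gripper":1,"translation":[0.008,0,0.0047],"rot":[0,-0.01,0]},{"gripper":1,"translation":[0,0,0],"rot":[0,0,0]}]' |egrep 'pos|force' | tr '\n' ' '; echo;  for i in 1 2 3; do python3 -m crank '[{"gripper":1,"translation":[0.0016,0,0.0013],"rot":[0,0,0]},{"gripper":1,"translation":[0.0016,0,0.0013],"rot":[0,0,0]}]' | egrep 'pos|force' | tr '\n' ' '; echo; done
```

```text
ee_pos: [0.639, 0.0018, 0.036] force: [-0.7, -0.0, -0.1] 
ee_pos: [0.639, 0.0026, 0.0319] force: [-6.2, -3.0, 13.8] 
ee_pos: [0.6393, 0.0026, 0.0317] force: [-18.3, -4.3, 27.1] 
ee_pos: [0.6392, 0.0026, 0.0318] force: [-15.1, -3.4, 21.9]
```

b1 is full as well, so b2 must be the empty one.

```bash
python3 -m crank '[{"gripper":1,"translation":[-0.010,0,-0.0085],"rot":[0,0,0]},{"gripper":1,"translation":[0,0.025,0],"rot":[0,0,0]},{"gripper":1,"translation":[0,0.025,0],"rot":[0,0,0]},{"gripper":1,"translation":[0,0,0],"rot":[0,0,0]}]' >/dev/null
python3 -c "
from h import *
go(w(.023,-.05,.036),40)"
```

```text
t 10.35 p [ 0.6513 -0.0454  0.0461] F [0.  1.1 0.1] op 0.0001 | d_tool [0.0083 0.0024 0.0059] n=0.2 rot [ 0.007 -0.012 -0.001]
   tool rows for 1mm world z: [-7.6e-04  1.0e-05 -6.5e-04] tray loc [ 0.022  -0.0476  0.0461]
```

```bash
python3 -m crank '[{"gripper":1,"translation":[0.0083,0.0024,0.0059],"rot":[0.007,-0.01,0]},{"gripper":1,"translation":[0,0,0],"rot":[0,0,0]}]' |egrep 'pos|force' | tr '\n' ' '; echo;  for i in 1 2 3 4 5; do python3 -m crank '[{"gripper":1,"translation":[0.0016,0,0.0013],"rot":[0,0,0]},{"gripper":1,"translation":[0.0016,0,0.0013],"rot":[0,0,0]}]' | egrep 'pos|force' | tr '\n' ' '; echo; done
```

```text
ee_pos: [0.6521, -0.0461, 0.0347] force: [0.2, -0.0, -0.8] 
ee_pos: [0.6523, -0.0454, 0.0306] force: [-1.3, -1.5, 1.9] 
ee_pos: [0.6523, -0.0453, 0.0264] force: [-0.1, -1.8, 1.7] 
ee_pos: [0.653, -0.0453, 0.0229] force: [-0.0, 1.0, 10.2] 
ee_pos: [0.6548, -0.045, 0.0211] force: [-0.8, 0.3, 8.6] 
ee_pos: [0.6561, -0.0448, 0.0198] force: [-18.3, -2.9, 26.7]
```

Both empty pads (f0, b2) are at their 14 mm stop. Retreat and head for the right holder.

```bash
python3 -m crank '[{"gripper":1,"translation":[-0.03,0,-0.01],"rot":[0,0,0]},{"gripper":1,"translation":[-0.05,0,0],"rot":[0,0,0]},{"gripper":1,"translation":[-0.05,0,0],"rot":[0,0,0]},{"gripper":0.4,"translation":[0,0.05,0],"rot":[0,0,0]},{"gripper":0.4,"translation":[0,0.05,0],"rot":[0,0,0]}]' >/dev/null
python3 -c "
from h import *
go([.5476,-.2953,.11],40)"
```

```text
t 12.47 p [ 0.6033 -0.1588  0.1275] F [0.7 0.7 0.2] op 0.0361 | d_tool [-0.0446  0.1177  0.0788] n=2.5 rot [ 0.007 -0.012  0.006]
   tool rows for 1mm world z: [-0.00076  0.      -0.00065] tray loc [-0.0525 -0.1455  0.1275]
```

```bash
python3 -m crank '[{"gripper":0.4,"translation":[-0.015,0.039,0.026],"rot":[0.007,-0.012,0.006]},{"gripper":0.4,"translation":[-0.015,0.039,0.026],"rot":[0,0,0]},{"gripper":0.4,"translation":[-0.015,0.039,0.026],"rot":[0,0,0]},{"gripper":0.4,"translation":[0,0,0],"rot":[0,0,0]}]' >/dev/null
python3 -c "
from h import *
go([.5476,-.2953,.0695],40)
c=shot('wrist','w1'); print(proj(c,[[.5763,-.288,.044],[.5763,-.288,0.014]]))"
```

```text
t 12.97 p [ 0.5453 -0.3008  0.1103] F [0.2 0.7 0.5] op 0.0512 | d_tool [ 0.0335 -0.0048  0.0235] n=0.7 rot [-0.    -0.001 -0.   ]
   tool rows for 1mm world z: [-0.00077  0.      -0.00064] tray loc [-0.1438 -0.2688  0.1103]
[[313.88707997 281.764461  ]
 [314.68379591 297.72489246]]
```

View pics/w1.png

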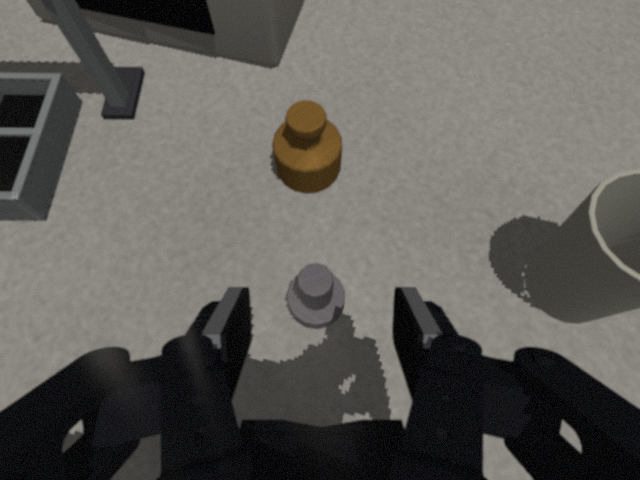

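The knob top sits at about (317,277), the foot at (316,300); predicted (314,282), so a millimetre or two of correction.

```bash
python3 -c "
from h import *
c=load('w1'); H=onz(c,317,277,.044); print(H, onz(c,316,300,.012))
X=tgtR(40).as_matrix()[:,0]; H[2]=0; P=H+TR.apply([.009,0,.0235]); print(P)
go(P-.05*X,40)"
```

```text
[ 0.57935476 -0.28894749  0.044     ] [ 0.57568367 -0.28896333  0.012     ]
[ 0.58807513 -0.28672146  0.0235    ]
t 13.03 p [ 0.5457 -0.299   0.1104] F [ 0.7 -0.1 -0.7] op 0.0512 | d_tool [ 0.0449 -0.0013  0.0221] n=0.8 rot [ 0.    -0.001  0.001]
   tool rows for 1mm world z: [-0.00077 -0.      -0.00064] tray loc [-0.143  -0.2671  0.1104]
```

```bash
python3 -m crank '[{"gripper":0.4,"translation":[0.022,-0.0013,0.0118],"rot":[0,0,0]},{"gripper":0.4,"translation":[0.022,0,0.0118],"rot":[0,0,0]},{"gripper":0.4,"translation":[0,0,0],"rot":[0,0,0]}]' >/dev/null
python3 -c "
from h import *
go([.5862,-.2867,.0235],40)"
```

```text
t 13.40 p [ 0.5565 -0.291   0.0607] F [ 0.6 -0.3 -0.2] op 0.0514 | d_tool [0.0477 0.0034 0.0011] n=0.8 rot [ 0.003 -0.001  0.005]
   tool rows for 1mm world z: [-0.00077 -0.      -0.00064] tray loc [-0.1306 -0.2621  0.0607]
```

```bash
python3 -m crank '[{"gripper":0.4,"translation":[0.020,0.002,0.0005],"rot":[0.003,0,0.005]},{"gripper":0.4,"translation":[0.020,0.0014,0.0005],"rot":[0,0,0]},{"gripper":0.4,"translation":[0,0,0],"rot":[0,0,0]}]' >/dev/null
python3 -c "
from h import *
go([.5862,-.2867,.0235],40)"
```

```text
t 13.78 p [ 0.5843 -0.2866  0.0291] F [0.  0.1 0.7] op 0.0511 | d_tool [0.0055 0.0006 0.0022] n=0.1 rot [ 0.002 -0.002 -0.   ]
   tool rows for 1mm world z: [-0.00076  0.      -0.00064] tray loc [-0.1026 -0.2647  0.0291]
```

```bash
python3 -m crank '[{"gripper":0.4,"translation":[0.005,0.0006,0.002],"rot":[0,0,0]},{"gripper":0.4,"translation":[0,0,0],"rot":[0,0,0]}]' 
python3 -m crank '[{"gripper":0.8,"translation":[0,0,0],"rot":[0,0,0]},{"gripper":0.8,"translation":[0,0,0],"rot":[0,0,0]},{"gripper":1,"translation":[0,0,0],"rot":[0,0,0]},{"gripper":1,"translation":[0,0,0],"rot":[0,0,0]}]' 50
python3 -c "
from h import *
go([.5862,-.2867,.0235],40)
shot('wrist','w2')"
```

```text
t: 14.02
ee_pos: [0.5864, -0.2868, 0.024]
tcp_rot: [0.054, 0.9, 0.113, -0.418]
force: [-0.2, -0.1, 0.9]
opening: 0.0512
t: 14.52
ee_pos: [0.5859, -0.2873, 0.0246]
tcp_rot: [0.054, 0.9, 0.113, -0.418]
force: [-0.5, -0.9, -1.4]
opening: 0.0182
t 14.53 p [ 0.5859 -0.2873  0.0246] F [-0.5 -0.9 -1.4] op 0.0182 | d_tool [ 0.0011 -0.0006  0.0004] n=0.0 rot [ 0.002 -0.002 -0.001]
   tool rows for 1mm world z: [-0.00076  0.      -0.00064] tray loc [-0.1011 -0.2658  0.0246]
```

View pics/w2.png

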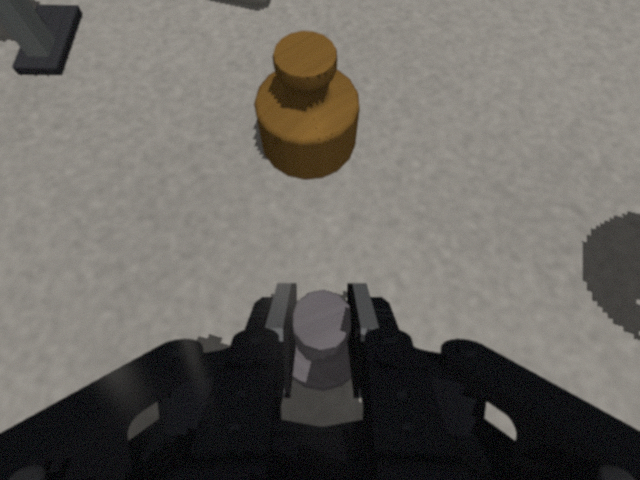

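The knob is between the pads at (321,323); opening 18 mm.

```bash
python3 -c "
from h import *
c=load('w2')
for v in (318,324): 
  H=onz(c,322,v,.044); p,R,s=pose(); print(H.round(4), 'rel TCP in tray axes',TR.inv().apply(H-p).round(4),'tool',R.inv().apply(H-p).round(4))"
python3 -m crank '[{"gripper":1,"translation":[-0.015,0,-0.013],"rot":[0,0,0]},{"gripper":1,"translation":[-0.015,0,-0.013],"rot":[0,0,0]},{"gripper":1,"translation":[-0.015,0,-0.013],"rot":[0,0,0]},{"gripper":1,"translation":[0,0,0],"rot":[0,0,0]}]'
python3 -c "
from h import *
go(w(.034,-.05,.11),40)
shot('wrist','w3');"
```

```text
[ 0.5782 -0.2888  0.044 ] rel TCP in tray axes [-0.0079  0.0005  0.0194] tool [-0.0199 -0.0004 -0.0065]
[ 0.5763 -0.2893  0.044 ] rel TCP in tray axes [-0.0098  0.0004  0.0194] tool [-0.0211 -0.0004 -0.005 ]
t: 15.08
ee_pos: [0.5862, -0.2867, 0.0847]
tcp_rot: [0.053, 0.899, 0.113, -0.419]
force: [-0.6, 0.4, -2.5]
opening: 0.0182
t 15.07 p [ 0.5862 -0.2867  0.0847] F [-0.6  0.4 -2.5] op 0.0182 | d_tool [ 0.0673 -0.2151 -0.1196] n=4.3 rot [ 0.001 -0.001  0.   ]
   tool rows for 1mm world z: [-0.00077  0.      -0.00064] tray loc [-0.1007 -0.2652  0.0847]
```

View pics/w3.png

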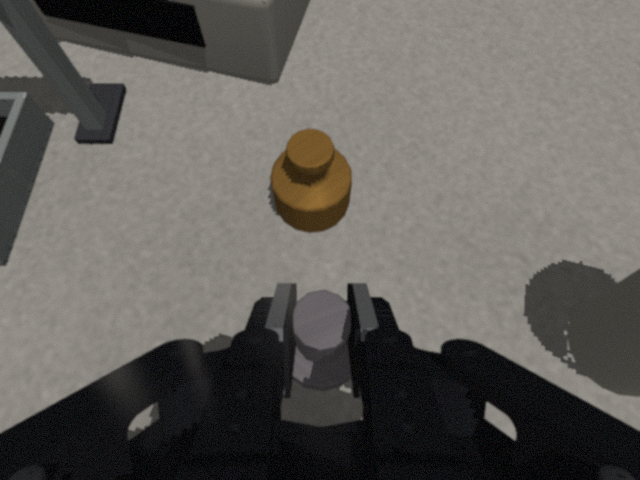

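Held upright and unrotated (knob still at (321,323)). Carry across in front of the tray.

```bash
python3 -m crank '[{"gripper":1,"translation":[0,-0.054,0],"rot":[0,0,0]},{"gripper":1,"translation":[0,-0.054,0],"rot":[0,0,0]},{"gripper":1,"translation":[0,-0.054,0],"rot":[0,0,0]},{"gripper":1,"translation":[0,-0.05,0],"rot":[0,0,0]},{"gripper":1,"translation":[0,0,0],"rot":[0,0,0]}]' >/dev/null
python3 -c "
from h import *
go(w(.034,-.0505,.075),40)"
```

```text
t 15.75 p [ 0.5289 -0.075   0.0784] F [ 0.4 -1.3 -1.7] op 0.0182 | d_tool [ 0.0904  0.0044 -0.1042] n=2.3 rot [-0.005  0.008  0.004]
   tool rows for 1mm world z: [-7.7e-04 -1.0e-05 -6.4e-04] tray loc [-0.1039 -0.046   0.0784]
```

```bash
python3 -m crank '[{"gripper":1,"translation":[0.0225,0.0015,-0.026],"rot":[-0.005,0.008,0.004]},{"gripper":1,"translation":[0.0225,0.0015,-0.026],"rot":[0,0,0]},{"gripper":1,"translation":[0.0225,0.001,-0.026],"rot":[0,0,0]},{"gripper":1,"translation":[0.0225,0,-0.026],"rot":[0,0,0]},{"gripper":1,"translation":[0,0,0],"rot":[0,0,0]}]' >/dev/null
python3 -c "
from h import *
go(w(.034,-.0505,.055),40)"
```

```text
t 16.38 p [ 0.6678 -0.0476  0.0713] F [-0.9 -0.2 -2. ] op 0.0187 | d_tool [ 0.0103 -0.0032  0.0131] n=0.3 rot [-0.004  0.004 -0.003]
   tool rows for 1mm world z: [-0.00077 -0.      -0.00064] tray loc [ 0.0374 -0.0538  0.0713]
```

```bash
python3 -m crank '[{"gripper":1,"translation":[0.004,-0.0032,0.0085],"rot":[-0.004,0.004,-0.003]},{"gripper":1,"translation":[0.003,0,0.0025],"rot":[0,0,0]},{"gripper":1,"translation":[0,0,0],"rot":[0,0,0]}]' >/dev/null
python3 -c "
from h import *
go(w(.034,-.0505,.055),40); c=shot('wrist','w4'); print(proj(c,[w(.025,-.05,.03),w(.025-.022,-.05+.022,.03),w(.025-.022,-.05-.022,.03)]))"
```

```text
t 16.75 p [ 0.662  -0.0473  0.0563] F [ 0.3 -0.4 -2.1] op 0.0184 | d_tool [ 0.0024 -0.0015 -0.0007] n=0.0 rot [-0.002  0.003  0.   ]
   tool rows for 1mm world z: [-0.00077 -0.      -0.00064] tray loc [ 0.0319 -0.052   0.0563]
[[318.21018014 342.5593757 ]
 [262.00665629 399.70346067]
 [374.04370317 399.68209194]]
```

View pics/w4.png

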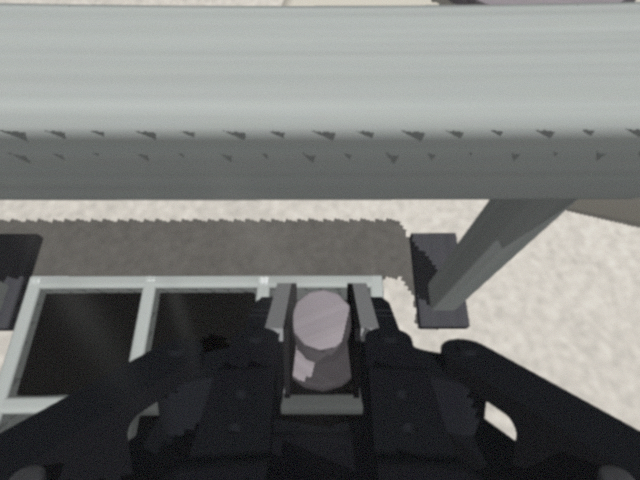

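Holder is over pocket b2 (walls at u≈265 and 383, knob at 321), and the lamp is clear. Lower gently.

```bash
python3 -m crank '[{"gripper":1,"translation":[0.0034,-0.0015,0.0003],"rot":[0,0,0]},{"gripper":1,"translation":[0.0023,0,0.0019],"rot":[0,0,0]}]' | egrep 'pos|force' | tr '\n' ' '; echo;  for i in 1 2 3; do python3 -m crank '[{"gripper":1,"translation":[0.0019,0,0.0016],"rot":[0,0,0]},{"gripper":1,"translation":[0.0019,0,0.0016],"rot":[0,0,0]}]' | egrep 'pos|force' | tr '\n' ' '; echo; done
python3 -c "
from h import *
go(w(.034,-.0505,.0396),40)"
```

```text
ee_pos: [0.6639, -0.0457, 0.0511] force: [1.0, -0.3, -0.9] 
ee_pos: [0.6639, -0.0456, 0.0458] force: [-0.3, 0.7, -0.8] 
ee_pos: [0.6639, -0.0456, 0.0405] force: [0.6, 0.5, -2.1] 
ee_pos: [0.6647, -0.0455, 0.0394] force: [-20.8, -1.1, 29.2] 
t 17.80 p [ 0.6647 -0.0455  0.0394] F [-20.8  -1.1  29.2] op 0.0182 | d_tool [-0.0008 -0.0004  0.0006] n=0.0 rot [-0.001 -0.004 -0.001]
   tool rows for 1mm world z: [-0.00076  0.      -0.00065] tray loc [ 0.035  -0.0509  0.0394]
```

Seated at the expected height (TCP 0.0394). Ease up, release and back out along the tool axis.

```bash
python3 -m crank '[{"gripper":1,"translation":[-0.001,0,-0.0008],"rot":[0,0,0]},{"gripper":0.55,"translation":[0,0,0],"rot":[0,0,0]},{"gripper":0.55,"translation":[0,0,0],"rot":[0,0,0]},{"gripper":0.55,"translation":[0,0,0],"rot":[0,0,0]}]'
python3 -m crank '[{"gripper":0.55,"translation":[-0.03,0,0],"rot":[0,0,0]},{"gripper":0.55,"translation":[-0.05,0,0],"rot":[0,0,0]},{"gripper":0.55,"translation":[-0.05,0,0],"rot":[0,0,0]},{"gripper":0.4,"translation":[0,0,0],"rot":[0,0,0]}]'
python3 -c "
from h import *
go([.508+.0087-.05*.623-.03,.241+.0022-.05*.159,.12],40); c=shot('wrist','w5'); print(proj(c,[w(.025,-.05,.059)]))"
```

```text
t: 18.3
ee_pos: [0.665, -0.0457, 0.0413]
tcp_rot: [0.053, 0.901, 0.112, -0.417]
force: [0.4, 0.1, 0.3]
opening: 0.0382
t: 18.8
ee_pos: [0.5815, -0.0668, 0.1419]
tcp_rot: [0.053, 0.9, 0.112, -0.418]
force: [-0.4, -0.7, -0.4]
opening: 0.0508
t 18.80 p [ 0.5815 -0.0668  0.1419] F [-0.4 -0.7 -0.4] op 0.0508 | d_tool [-0.0144 -0.3237  0.0505] n=5.5 rot [-0.001 -0.004 -0.002]
   tool rows for 1mm world z: [-0.00076  0.      -0.00065] tray loc [-0.0509 -0.051   0.1419]
[[320.77476281 225.46973224]]
```

View pics/w5.png

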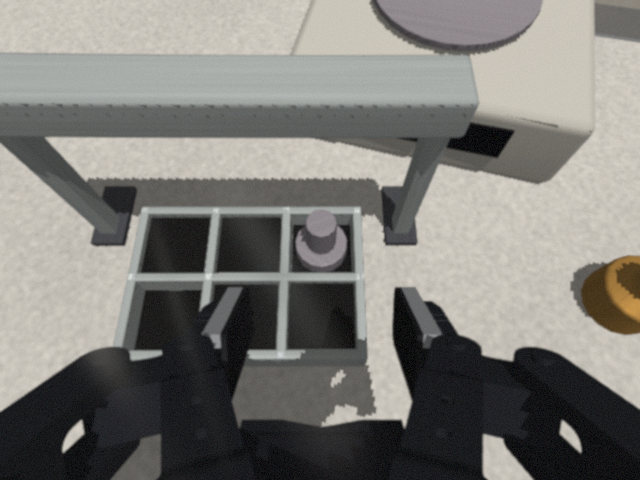

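Holder stands upright in b2 (knob top at (321,222), predicted (321,225)). Now the left holder, with only 20° lean needed for the front row.

```bash
python3 -m crank '[{"gripper":0.4,"translation":[-0.003,-0.054,0.009],"rot":[0,0,0]},{"gripper":0.4,"translation":[-0.003,-0.054,0.009],"rot":[0,0,0]},{"gripper":0.4,"translation":[-0.003,-0.054,0.009],"rot":[0,0,0]},{"gripper":0.4,"translation":[-0.003,-0.054,0.009],"rot":[0,0,0]},{"gripper":0.4,"translation":[-0.003,-0.054,0.009],"rot":[0,0,0]}]' >/dev/null
python3 -m crank '[{"gripper":0.4,"translation":[0,-0.03,0],"rot":[0,-0.175,0]},{"gripper":0.4,"translation":[0,0,0],"rot":[0,-0.175,0]},{"gripper":0.4,"translation":[0,0,0],"rot":[0,0,0]}]' >/dev/null
python3 -c "
from h import *
P=np.array([.508,.241,0])+TR.apply([.004,0,.0235]); X=tgtR(20).as_matrix()[:,0]
go(P-.085*X,20); c=shot('wrist','w6'); print(proj(c,[[.508,.241,.044],[.508,.241,.014]]))"
```

```text
t 19.85 p [0.4812 0.1946 0.1227] F [-0.2  0.5  0.2] op 0.0513 | d_tool [ 0.0257 -0.0365 -0.0017] n=0.7 rot [ 0.02  -0.166  0.073]
   tool rows for 1mm world z: [-8.7e-04 -6.0e-05 -4.9e-04] tray loc [-0.0834  0.2271  0.1227]
[[267.04030201 252.02937972]
 [275.52400037 261.93322877]]
```

View pics/w6.png

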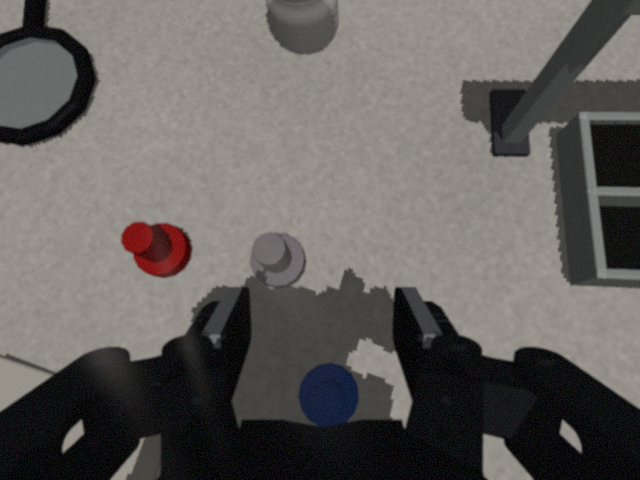

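Knob top at (271,248), foot (278,260); red at (160,245), blue at (328,393). Finish the orientation and line up.

```bash
python3 -m crank '[{"gripper":0.4,"translation":[0,-0.018,0],"rot":[0.02,-0.166,0.073]},{"gripper":0.4,"translation":[0,-0.015,0],"rot":[0,0,0]},{"gripper":0.4,"translation":[0,0,0],"rot":[0,0,0]}]' >/dev/null
python3 -c "
from h import *
c=load('w6'); A=onz(c,271,248,.044); B=onz(c,278,260.5,.012); print(A,B)
H=(A+B)/2;H[2]=0; P=H+TR.apply([.004,0,.0235]); X=tgtR(20).as_matrix()[:,0]
print(P);go(P-.05*X,20)"
```

```text
[0.51090023 0.23957056 0.044     ] [0.50963019 0.24019124 0.012     ]
[0.51414093 0.24087025 0.0235    ]
t 20.27 p [0.4691 0.2258 0.1186] F [-0.2 -0.7  0.4] op 0.0513 | d_tool [ 0.0561 -0.0004 -0.0094] n=0.9 rot [ 0.013 -0.047  0.052]
   tool rows for 1mm world z: [-9.2e-04 -4.0e-05 -3.9e-04] tray loc [-0.0874  0.2604  0.1186]
```

```bash
python3 -m crank '[{"gripper":0.4,"translation":[0.02,0,-0.004],"rot":[0.013,-0.047,0.052]},{"gripper":0.4,"translation":[0.025,0,-0.004],"rot":[0,0,0]},{"gripper":0.4,"translation":[0,0,0],"rot":[0,0,0]}]' >/dev/null
python3 -c "
from h import *
go([.5135,.2409,.0235],20)"
```

```text
t 20.65 p [0.491  0.2324 0.0767] F [-0.4 -0.4  0.1] op 0.0510 | d_tool [ 0.0582 -0.0024 -0.0044] n=1.0 rot [-0.     0.002  0.004]
   tool rows for 1mm world z: [-0.00094 -0.      -0.00034] tray loc [-0.0646  0.2613  0.0767]
```

```bash
python3 -m crank '[{"gripper":0.4,"translation":[0.02,-0.0024,-0.0044],"rot":[0,0,0.004]},{"gripper":0.4,"translation":[0.02,0,0],"rot":[0,0,0]},{"gripper":0.4,"translation":[0.01,0,0],"rot":[0,0,0]},{"gripper":0.4,"translation":[0,0,0],"rot":[0,0,0]}]' >/dev/null
python3 -c "
from h import *
go([.5135,.2409,.0235],20)"
```

```text
t 21.15 p [0.5104 0.2389 0.0319] F [ 0.8 -0.2  0.4] op 0.0510 | d_tool [ 0.0091 -0.0011 -0.0004] n=0.2 rot [-0.002 -0.     0.003]
   tool rows for 1mm world z: [-0.00094 -0.      -0.00034] tray loc [-0.0442  0.2628  0.0319]
```

```bash
python3 -m crank '[{"gripper":0.4,"translation":[0.008,-0.0011,0],"rot":[0,0,0]},{"gripper":0.4,"translation":[0,0,0],"rot":[0,0,0]}]' >/dev/null
python3 -m crank '[{"gripper":0.8,"translation":[0,0,0],"rot":[0,0,0]},{"gripper":0.8,"translation":[0,0,0],"rot":[0,0,0]},{"gripper":1,"translation":[0,0,0],"rot":[0,0,0]},{"gripper":1,"translation":[0,0,0],"rot":[0,0,0]}]' 50
python3 -c "
from h import *
go([.5135,.2409,.0235],20)
shot('wrist','w7')"
```

```text
t: 21.9
ee_pos: [0.5128, 0.2409, 0.0258]
tcp_rot: [0.07, 0.813, 0.103, -0.568]
force: [-0.3, -0.7, -1.6]
opening: 0.0179
t 21.90 p [0.5128 0.2409 0.0258] F [-0.3 -0.7 -1.6] op 0.0179 | d_tool [0.0024 0.0002 0.0002] n=0.0 rot [-0.002 -0.002  0.004]
   tool rows for 1mm world z: [-0.00094 -0.      -0.00034] tray loc [-0.0413  0.2641  0.0258]
```

View pics/w7.png

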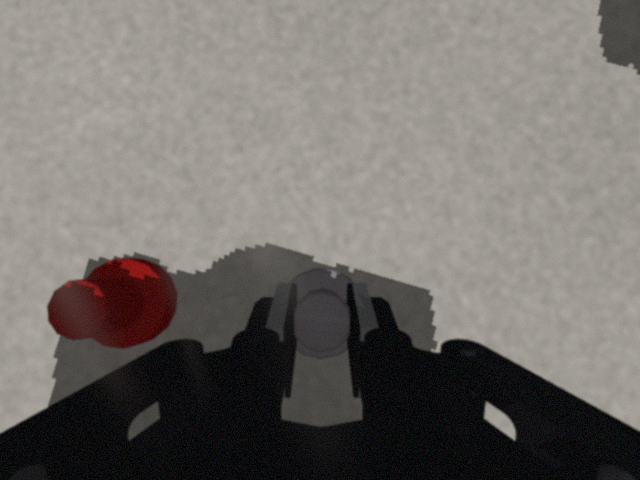

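Knob gripped, top at about (322,322). Lift.

```bash
python3 -c "
from h import *
c=load('w7'); H=onz(c,322,322,.044); p,R,s=pose(); print(H, 'rel tray',TR.inv().apply(H-p).round(4))"
python3 -m crank '[{"gripper":1,"translation":[-0.019,0,-0.007],"rot":[0,0,0]},{"gripper":1,"translation":[-0.019,0,-0.007],"rot":[0,0,0]},{"gripper":1,"translation":[-0.019,0,-0.007],"rot":[0,0,0]},{"gripper":1,"translation":[0,0,0],"rot":[0,0,0]}]'
python3 -c "
from h import *
go(w(-.021,.05,.085),20)"
```

```text
[0.51056454 0.24057212 0.044     ] rel tray [-0.0023  0.0003  0.0182]
t: 22.45
ee_pos: [0.5121, 0.2404, 0.0868]
tcp_rot: [0.07, 0.812, 0.103, -0.57]
force: [-0.4, 0.4, -2.6]
opening: 0.0175
t 22.45 p [0.5121 0.2404 0.0868] F [-0.4  0.4 -2.6] op 0.0175 | d_tool [ 0.0082  0.2139 -0.0196] n=3.6 rot [-0.002  0.001  0.004]
   tool rows for 1mm world z: [-0.00094 -0.      -0.00034] tray loc [-0.0422  0.2639  0.0868]
```

```bash
python3 -m crank '[{"gripper":1,"translation":[0.002,0.054,-0.005],"rot":[0,0,0]},{"gripper":1,"translation":[0.002,0.054,-0.005],"rot":[0,0,0]},{"gripper":1,"translation":[0.002,0.054,-0.005],"rot":[0,0,0]},{"gripper":1,"translation":[0.001,0.045,-0.003],"rot":[0,0,0]},{"gripper":1,"translation":[0,0,0],"rot":[0,0,0]}]' >/dev/null
python3 -c "
from h import *
go(w(-.0225,.0497,.07),20)"
```

```text
t 23.07 p [0.5822 0.0394 0.0799] F [-0.3  0.3 -1.3] op 0.0181 | d_tool [0.0099 0.0021 0.0019] n=0.2 rot [-0.     0.007  0.006]
   tool rows for 1mm world z: [-9.4e-04 -1.0e-05 -3.4e-04] tray loc [-0.024   0.0517  0.0799]
```

```bash
python3 -m crank '[{"gripper":1,"translation":[0.0095,0.002,0.0019],"rot":[0,0.007,0.006]},{"gripper":1,"translation":[0.0085,0,0.003],"rot":[0,0,0]},{"gripper":1,"translation":[0,0,0],"rot":[0,0,0]}]' >/dev/null
python3 -c "
from h import *
go(w(-.0225,.0497,.0408),20);c=shot('wrist','w8'); print(proj(c,[w(-.025,.05,.045)]))"
```

```text
t 23.45 p [0.5821 0.0401 0.0578] F [ 0.2  0.3 -1.7] op 0.0179 | d_tool [0.0164 0.0028 0.0044] n=0.3 rot [0.001 0.004 0.002]
   tool rows for 1mm world z: [-0.00094 -0.      -0.00034] tray loc [-0.0239  0.0524  0.0578]
[[328.99106091 309.79649101]]
```

View pics/w8.png

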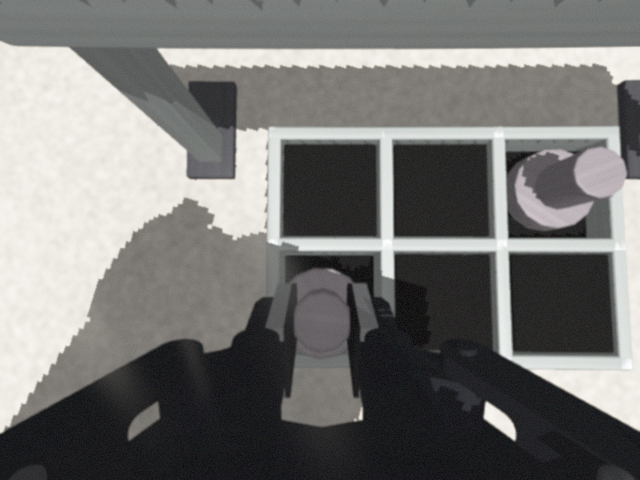

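Pocket spans u≈283–380, holder at 322, about 3 mm left, matching the computed correction. Correct, then lower.

```bash
python3 -m crank '[{"gripper":1,"translation":[-0.001,0.004,-0.001],"rot":[0,0.004,0]},{"gripper":1,"translation":[0,0,0],"rot":[0,0,0]}]' >/dev/null
python3 -c "
from h import *
go(w(-.0225,.0497,.0408),20)"
```

```text
t 23.75 p [0.5841 0.0368 0.06  ] F [ 0.4  0.2 -2.3] op 0.0180 | d_tool [ 0.0181 -0.0009  0.0064] n=0.3 rot [ 0.002 -0.002  0.002]
   tool rows for 1mm world z: [-0.00094 -0.      -0.00034] tray loc [-0.0227  0.0488  0.06  ]
```

```bash
python3 -m crank '[{"gripper":1,"translation":[0.006,-0.0006,0.0022],"rot":[0,0,0]},{"gripper":1,"translation":[0.0024,0,0.0009],"rot":[0,0,0]}]' | egrep 'pos|force' | tr '\n' ' '; echo;  for i in 1 2 3; do python3 -m crank '[{"gripper":1,"translation":[0.0023,0,0.0009],"rot":[0,0,0]},{"gripper":1,"translation":[0.0023,0,0.0009],"rot":[0,0,0]}]' | egrep 'pos|force' | tr '\n' ' '; echo; done
python3 -c "
from h import *
go(w(-.0225,.0497,.0408),20)"
```

```text
ee_pos: [0.5841, 0.0375, 0.051] force: [0.3, 0.4, -2.0] 
ee_pos: [0.5839, 0.0374, 0.0456] force: [0.1, -0.8, -2.0] 
ee_pos: [0.584, 0.0374, 0.0405] force: [-5.3, 2.2, 19.9] 
ee_pos: [0.5847, 0.0377, 0.0404] force: [-16.6, -1.9, 31.8] 
t 24.75 p [0.5847 0.0377 0.0404] F [-16.6  -1.9  31.8] op 0.0179 | d_tool [-0.0006 -0.0003  0.0004] n=0.0 rot [ 0.004 -0.01  -0.   ]
   tool rows for 1mm world z: [-0.00094  0.      -0.00035] tray loc [-0.0219  0.0494  0.0404]
```

Seated at the expected height. Release and back away.

```bash
python3 -m crank '[{"gripper":1,"translation":[-0.001,0,-0.0004],"rot":[0,0,0]},{"gripper":0.55,"translation":[0,0,0],"rot":[0,0,0]},{"gripper":0.55,"translation":[0,0,0],"rot":[0,0,0]},{"gripper":0.55,"translation":[0,0,0],"rot":[0,0,0]}]'
python3 -m crank '[{"gripper":0.55,"translation":[-0.03,0,0],"rot":[0,0,0]},{"gripper":0.55,"translation":[-0.05,0,0],"rot":[0,0,0]},{"gripper":0.55,"translation":[-0.05,0,0],"rot":[0,0,0]},{"gripper":0.4,"translation":[-0.05,0,0],"rot":[0,0,0]},{"gripper":0.4,"translation":[0,0,0],"rot":[0,0,0]}]'
python3 -c "
from h import *
c=shot('wrist','w9'); print(proj(c,[w(-.025,.05,.059),w(-.025,.05,.029),w(.025,-.05,.059),w(.025,-.05,.029)]))"
```

```text
t: 25.25
ee_pos: [0.5853, 0.0376, 0.0423]
tcp_rot: [0.073, 0.816, 0.103, -0.564]
force: [0.1, 0.7, -0.2]
opening: 0.0385
t: 25.88
ee_pos: [0.5224, 0.0213, 0.2146]
tcp_rot: [0.073, 0.815, 0.103, -0.565]
force: [-0.2, -1.2, 0.3]
opening: 0.0511
[[320.74380089 210.26548341]
 [320.7202378  215.95004847]
 [452.97452    145.53605995]
 [441.59176834 156.72597771]]
```

View pics/w9.png

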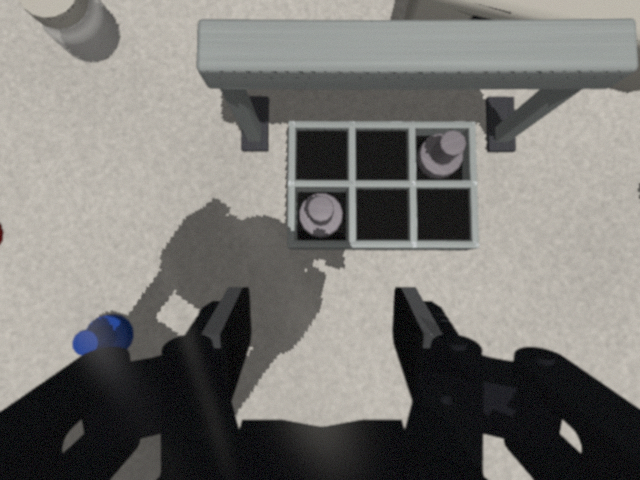

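Both holders stand in their pockets. Knob tops are at (321,208) and (453,143), predicted (321,210) and (453,146) for upright and fully down. The gripper is clear.

```bash
python3 -c "
from rig import hand_in
print(hand_in())"
```

```text
the job is handed in; nothing more can be done
None
```

The job is handed in at about 26 s of the 72 s allowed. Both holders stand released in the two empty pockets; `hand_in` gives no verdict.

- **Finding the pockets:** I pressed f1, f0, b0, b1 and b2; f2 did not need testing. f0 and b2 gave way and went to their stops, about 12 mm below where the full pads stopped. Both were pushed down before I touched either holder.
- **Placing:** With a 40° lean I put the right holder in b2. With a 20° lean I put the left holder in f0. Each came to rest 15 mm above its bench height, to within 0.5 mm, which is fully home.
- **Forces:** The largest reading between moves was about 37 N on the wrist. I saw no sign of touching the lamp.
- **Last picture:** Both knob tops were within about 3 px of where they should be for upright and fully down. The gripper was clear of everything.

**Checks that disagreed or were not done:**
- The gripper opening read about 18 mm on the 20 mm knobs.
- While pushing b2 down, the tip slid about 4 mm with around 10 N of rubbing before reaching the stop.
- I never re-measured the bystanders' positions; I only kept the path away from them.

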